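Close the layup mould over its locating pins

ROBOT

A 6-joint arm with a two-finger parallel gripper is mounted at the origin on the work surface. World frame = base frame: x ahead of the robot, y to its left, z up, the work surface at z = 0. Lengths are in m, angles in rad, forces in N, time in s.
With the tool pointing down it reaches from about 0.25 to 0.775 m from the base axis. Payload 4 kg.
Tool frame: the origin (TCP) lies on the centre line of the jaws, within the pads' length; the fingertips stand 8 mm ahead of it and the grasp point (between the pads) lies 11 mm behind it; y points along the fingers, x is the direction in which the jaws open and shut, and the axes are right-handed (so a half turn about y gives the same grasp; the last joint's range is limited). The gripper opens to 94 mm and grips with 3 to 60 N. Pads are 16 mm wide; open, the fingers measure 119 mm over their backs; the gripper's body (75 mm by 177 mm) begins 78 mm behind the grasp point.
Start: joints at [-1.215, 0.087, 1.371, -0, 1.684, -0.103], TCP at [0.244, -0.493, 0.185] pointing down, gripper open.
Joint ranges: [-3.1, 3.1], [-0.76, 2.03], [0.27, 2.55], [-1.08, 4.22], [0.17, 2.65], [-2.57, 2.57]. Speed limits (rad/s): [2.79, 2.79, 3.14, 3.14, 3.14, 3.14].

INTERFACE

Orientations are given as [roll, pitch, yaw] about the fixed x, y, z axes, in that order (R = Rz(yaw) Ry(pitch) Rx(roll)).
In Python, from bench import robot gives the robot as it stands.
- The arm moves only by the tool step_arm, never from a script. Its argument "commands" is a list of rows, each an object with "xyz": the shift along the world's x, y, z in m, a list of three; "twist": the turn, a rotation vector about the world's x, y, z in degrees, a list of three. In form: [{"xyz": [tx, ty, tz], "twist": [ax, ay, az]}, ...]. A call has 1 to 12 rows; each row is the pose to reach, as a shift and turn from the pose commanded when the call began; what a row does not reach only later rows make up. A row lasts 1/12 s, in which the tool goes at most 41.7 mm and 7.16 degrees, less where a joint would pass 70% of its speed; a pose out of reach is approached as far as the arm can. A call with a gripper value outside its range is refused whole. "fingers" is the closure in counts, from 0 (fully open) to 255 (shut), set as the call begins (left out, the last holds). The fingers move at their own pace and stop on an object; the grip force is fixed at half the most. Time passes only in rows, so rows that repeat a pose let the fingers close. It gives the time, the measured TCP pose, the force and the opening at its end, in the units of the state.
- robot.get_obs(): the state, without advancing time (a new reading comes with each control period).
- robot.snapshot(name): name is "side" or "top" or "wrist"; returns (picture, depth): 400x640x3 uint8, red, green, blue; 400x640 float32, m along the optical axis (not along the pixel's ray), 0 where there is no reading.
- robot.camera_info(name): a dict with "fx", "fy", "cx", "cy" (pixels), "R" (3x3) and "t" (3): a world point X has camera coordinates R X + t. Camera axes: x right, y down, z forward; pixel columns grow to the right and rows downward; lengths in m; the calibration is good to about 2 mm. A picture is of the moment at which its call begins: read the wrist's pose just before it. camera_info takes no time and is no camera call; for the wrist camera it gives the pose at the moment of the call.
- robot.close_job(): hands the job in, once; it reports no verdict.
The state is a dict: "time": time; "joint_positions": joint angles; "qvel": joint speeds; "joint_torque": joint torques, N m; "tool_pos": TCP position; "ee_rot": TCP orientation; "wrist_force": force on the tool from outside, world axes, zero at the start; "wrist_torque": the same for the moment, N m; "width": finger opening in m.
Only numpy, scipy, OpenCV 4.12 (cv2) and the standard library are available. Lean on these libraries where they do the work, as an engineer would, in place of code of your own. Each camera call takes 0.05 s, during which the arm holds its last target.

TASK

Close the mould: lift the loose upper half by its red rib and lower it over the two brass pins of the lower half until it lies flush on it, then let go. Nobody has measured where along the groove the pins are clamped, so look or feel for them, and be gentle with the polished faces: do not let the upper half drop onto the pins or press on the lower half with more than about 60 N. Leave the wax jar and the roll of tape where they are.

Things in the scene. Friction and masses are not known exactly. Their poses are not given: they have to be found in the camera images.
- upper_half: Upper mould half, loose, about 0.5 to 0.85 kg: bare aluminium plate 160 (own x) x 100 (own y) x 16 mm with a red lifting rib on top. Origin: centre of the underside; z up. Two round through holes, 15 mm diameter with 1.5 mm chamfers, at x = -65 and +65 mm, y = 0. Half a turn about z makes no difference. It starts lying level on the rest.
- rib (a point): Centre of the upper half's red rib, 36 mm above the plate's origin, same axes. The rib is 18 mm thick (along x), 60 mm long (along y) and stands 16 to 56 mm above the plate's underside; grip it across its thickness.
- lower_half: Lower mould half, fixed to the table: 200 (own x) x 110 (own y) mm. Origin: centre of its underside, on the table; z up. Its two flat aluminium lands, 22 mm above the origin, carry the upper half when closed; between them a 26 mm wide groove runs along x at y = 0. In the groove, just below the lands, lies a blue bar with two brass pins.
- groove (a point): Point of the groove midway along the lower half, level with the lands, same axes as the lower half. The brass pins stand at y = 0, 130 mm apart along x, 12 mm diameter, flat tops with about 1 mm chamfer, 14 mm above this point. Their bar is clamped (holds to 100 N) with the pins' midpoint anywhere from x = -13 to +13 mm of this point: not measured, to be seen or felt for.
- rest: Fixed rest on which the upper half starts: rubber mat 150 x 80 mm with two wooden battens, tops 30 mm above the table. Origin: centre of the underside.
- wax_jar: Loose jar of wax, 52 mm diameter, 60 mm tall, bystander. Origin: centre of the underside.
- tape: Loose roll of green tape lying flat, 64 mm diameter, 22 mm tall, bystander. Origin: centre of the underside.
There are look-alikes about, which are no part of the job. What is shaped like the lower_half but pink is not meant. Leave any purple look-alike of the upper_half alone.

How it is judged:
By the outcome, as a careful person would: the job done as asked, in the order asked, and still so for the second after the job is handed in, with the robot touching nothing.
It also fails if it takes over 58 s, if anything falls off the work surface, if the arm or the gripper's body presses on something with over 40 N, if the wrist force passes 120 N, or if a joint passes its speed limit or range.

## Working session

There is one attempt and no reset: what is moved stays moved. The work goes in short steps, Python scripts to look and compute and a tool call to move; the robot and the scene stay as the last step left them, time stands still between calls to the robot, and variables do not carry over. Pictures are saved under pics/ and viewed, and the job is handed in when it is done.

Besides the shell and the picture viewer there is one more tool, called as name(argument=value, ...), one argument or row to a line, values as JSON. step_arm: Moves the arm, as the interface text tells. Its arguments: {"type":"object","properties":{"commands":{"type":"array"},"fingers":{"type":"number"}},"required":["commands"]}

```bash
mkdir -p pics; ls; cat > h.py <<'E'
import numpy as np, cv2
from bench import robot
def snap(n,fn):
    info=robot.camera_info(n); im,d=robot.snapshot(n)
    cv2.imwrite('pics/'+fn+'.png',im[:,:,::-1]); np.savez('pics/'+fn+'.npz',im=im,d=d,**{k:np.array(info[k]) for k in info})
    return im,d,info
def plane(info,u,v,z):
    R=np.array(info['R']);t=np.array(info['t']);c=-R.T@t
    r=R.T@np.array([(u-info['cx'])/info['fx'],(v-info['cy'])/info['fy'],1]);return c+r*(z-c[2])/r[2]
def dp(info,d,u,v):
    R=np.array(info['R']);t=np.array(info['t']);z=d[int(v),int(u)]
    return R.T@(z*np.array([(u-info['cx'])/info['fx'],(v-info['cy'])/info['fy'],1])-t)
E
python3 - <<'E'
from h import *
for n in['top','side']:
    im,d,i=snap(n,n+'0'); print(n,i)
print(robot.get_obs())
E
```

```text
pics
top {'fx': 468.7316049427023, 'fy': 468.7316049427023, 'cx': 309.30761740249415, 'cy': 204.18495762191893, 'R': array([[-0.0036035 , -0.9999447 , -0.00988033],
       [-0.99367641,  0.00468939, -0.11218381],
       [ 0.11222394,  0.00941359, -0.99363835]]), 't': array([0.03921412, 0.51430548, 1.3798661 ])}
side {'fx': 505.250185458256, 'fy': 505.250185458256, 'cx': 322.53864374226225, 'cy': 198.81502391552615, 'R': array([[-0.82292651, -0.56813942,  0.00309228],
       [-0.39758192,  0.57197592, -0.71747625],
       [ 0.40585783, -0.59165966, -0.69657611]]), 't': array([0.43858457, 0.22249183, 1.10362828])}
{'time': 0.1, 'joint_positions': array([-1.21507948e+00,  8.78803700e-02,  1.37207939e+00, -2.63496293e-05,
        1.68360101e+00, -1.03056999e-01]), 'qvel': array([ 7.53135407e-04,  5.13118460e-05, -2.96755987e-03,  3.23856773e-04,
       -8.32323396e-04, -2.27344107e-03]), 'joint_torque': array([ 3.16011392e-03, -3.41252518e+01, -3.03301585e+01,  7.20841857e-02,
        3.03685782e-02, -9.80142636e-05]), 'tool_pos': array([ 0.24339007, -0.49262522,  0.1841337 ]), 'ee_rot': array([-1.57061991,  0.00196037, -1.11202525]), 'wrist_force': array([ 0.42722503, -0.45579232,  0.13857064]), 'wrist_torque': array([-0.00607261,  0.00910787, -0.02883252]), 'width': 0.0937914847387882}
```

View pics/top0.png

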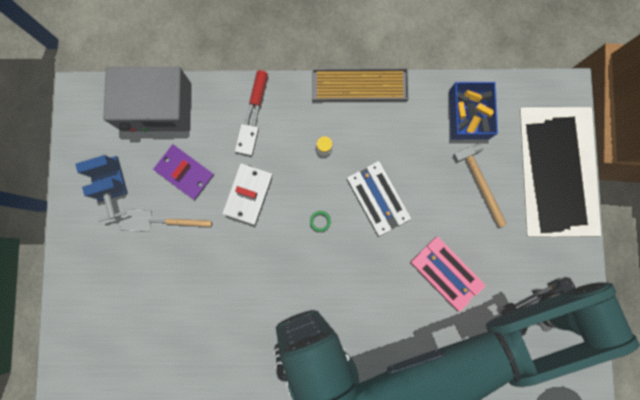

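View pics/side0.png

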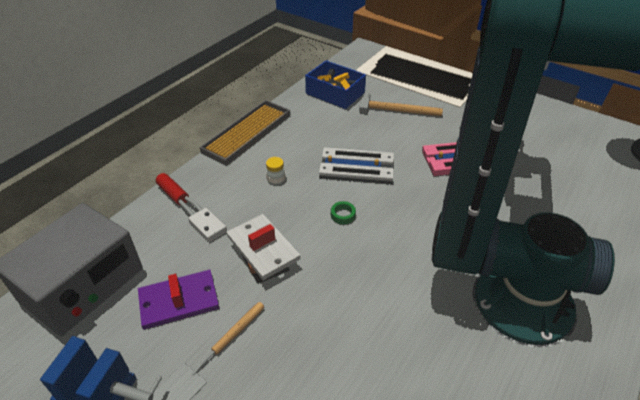

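The top view shows the white upper half with its rib at about (247,193), the lower half at (379,198), the jar at (324,146) and the tape at (320,221). The purple and pink look-alikes are at (184,171) and (448,273). Next I'll measure the two halves.

```bash
python3 - <<'E'
from h import *
f=np.load('pics/top0.npz');im=f['im'];d=f['d'];info={k:f[k] for k in['fx','fy','cx','cy','R','t']}
# heights
for p in[(240,212),(247,193),(359,195),(400,205),(300,300),(379,198)]: print(p,dp(info,d,*p))
hsv=cv2.cvtColor(im,cv2.COLOR_RGB2HSV)
def world(mask,box,z,name):
    m=np.zeros_like(mask);x0,y0,x1,y1=box;m[y0:y1,x0:x1]=mask[y0:y1,x0:x1]
    cs,_=cv2.findContours(m,cv2.RETR_EXTERNAL,cv2.CHAIN_APPROX_NONE);c=max(cs,key=cv2.contourArea)
    P=np.array([plane(info,u,v,z)[:2] for u,v in c[:,0]])
    r=cv2.minAreaRect((P*1000).astype(np.float32));print(name,r,cv2.contourArea(c))
print(im[212,240],im[195,359],im[300,300])
white=((im.min(2)>175)).astype(np.uint8)
red=((hsv[...,1]>120)&((hsv[...,0]<8)|(hsv[...,0]>172))).astype(np.uint8)
world(white,(215,158,278,230),.046,'upper')
world(red,(230,180,265,205),.086,'rib')
world(white,(340,155,415,240),.022,'lower')
blue=((hsv[...,1]>100)&(abs(hsv[...,0].astype(int)-112)<15)).astype(np.uint8)
world(blue,(350,160,410,235),.021,'bar')
cv2.imwrite('pics/z.png',cv2.resize(im[140:240,210:420,::-1],None,fx=3.8,fy=3.8,interpolation=cv2.INTER_CUBIC))
E
```

```text
(240, 212) [0.49178856 0.24537509 0.02941539]
(247, 193) [0.54154941 0.21690538 0.08553215]
(359, 195) [ 0.54255088 -0.11329742  0.02176408]
(400, 205) [ 0.51180856 -0.23679524  0.01926216]
(300, 300) [ 0.22846596  0.06636934 -0.00179871]
(379, 198) [ 0.53307285 -0.17348829  0.0220704 ]
[118 118 116] [205 207 206] [165 171 167]
upper ((547.359375, 223.9532012939453), (102.75662231445312, 163.912109375), 71.0921401977539) 1769.5
rib ((544.1349487304688, 221.78146362304688), (57.28605651855469, 14.710984230041504), 71.22750091552734) 82.5
lower ((551.3687744140625, -203.4563751220703), (203.40708923339844, 44.87283706665039), 28.123029708862305) 894.5
bar ((544.4385375976562, -166.33509826660156), (120.52838134765625, 17.811447143554688), 27.837921142578125) 188.5
```

View pics/z.png

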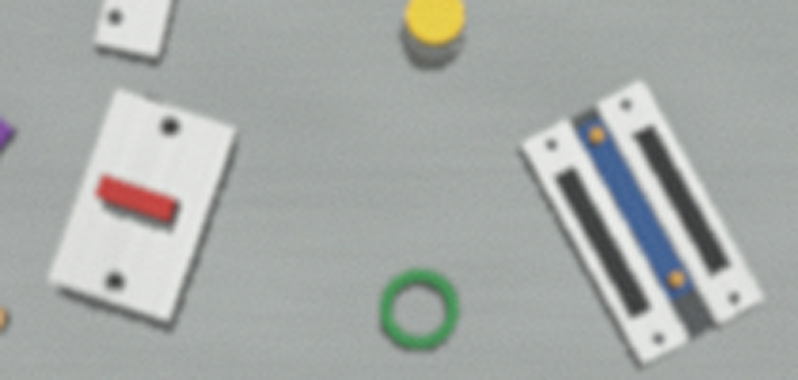

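The crop shows both pins, near (597,134) and (677,279), so the bar is shifted toward the far end. I'll go over the lower half and use the wrist camera.

step_arm(
  commands=[
    {"xyz": [0.26, 0.31, 0.1], "twist": [0, 0, 80]},
    {"xyz": [0.26, 0.31, 0.1], "twist": [0, 0, 80]},
    {"xyz": [0.26, 0.31, 0.1], "twist": [0, 0, 80]},
    {"xyz": [0.26, 0.31, 0.1], "twist": [0, 0, 80]},
    {"xyz": [0.26, 0.31, 0.1], "twist": [0, 0, 80]},
    {"xyz": [0.26, 0.31, 0.1], "twist": [0, 0, 80]},
    {"xyz": [0.26, 0.31, 0.1], "twist": [0, 0, 80]},
    {"xyz": [0.26, 0.31, 0.1], "twist": [0, 0, 80]},
    {"xyz": [0.26, 0.31, 0.1], "twist": [0, 0, 80]},
    {"xyz": [0.26, 0.31, 0.1], "twist": [0, 0, 80]},
    {"xyz": [0.26, 0.31, 0.1], "twist": [0, 0, 80]},
    {"xyz": [0.26, 0.31, 0.1], "twist": [0, 0, 80]},
  ],
  fingers=0,
)

```text
time: 1.1
tool_pos: [0.5048, -0.1812, 0.2851]
ee_rot: [-1.571, 0.0, 0.292]
wrist_force: [-0.1, -1.0, 0.1]
width: 0.0941
```

```bash
python3 - <<'E'
from h import *
im,d,i=snap('wrist','w1'); o=robot.get_obs(); print(o['time'],o['tool_pos'],o['ee_rot']*57.3,i)
c=-np.array(i['R']).T@i['t'];print(c)
im,d,i=snap('top','t1')
E
```

```text
1.15 [ 0.50386302 -0.18233912  0.28465586] [-8.99883046e+01  5.72274591e-02  1.63952847e+01] {'fx': 339.975801783393, 'fy': 339.975801783393, 'cx': 319.8910416864227, 'cy': 204.63406771439168, 'R': array([[ 9.57853924e-01,  2.87255567e-01,  3.16040405e-04],
       [ 2.78709323e-01, -9.29621714e-01,  2.41090402e-01],
       [ 6.95483583e-02, -2.30841305e-01, -9.70502611e-01]]), 't': array([-0.43142138, -0.35729622,  0.40963473])}
[ 0.48433103 -0.11366151  0.48382861]
```

View pics/w1.png

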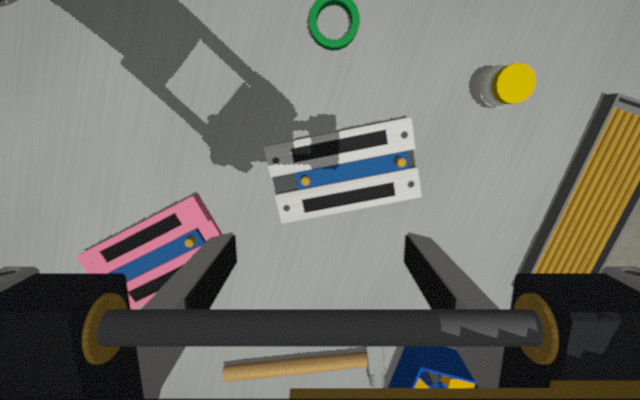

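The wrist view shows the lower half with pins at about (305,181) and (401,162). I'll compute the pins, lands and axis from it.

```bash
cat > low.py <<'E'
from h import *
import sys
def low(fn,box):
    f=np.load('pics/'+fn+'.npz');im=f['im'];info={k:f[k] for k in['fx','fy','cx','cy','R','t']}
    hsv=cv2.cvtColor(im,cv2.COLOR_RGB2HSV).astype(int)
    x0,y0,x1,y1=box
    m=np.zeros(im.shape[:2],np.uint8)
    brass=(hsv[...,0]>8)&(hsv[...,0]<32)&(hsv[...,1]>80)&(hsv[...,2]>70)
    m[y0:y1,x0:x1]=brass[y0:y1,x0:x1]
    n,l,s,c=cv2.connectedComponentsWithStats(m)
    P=[]
    for k in range(1,n):
        if s[k,4]>12: p=plane(info,*c[k],.0345);P.append(p[:2]);print('pin',c[k],s[k],p)
    P=np.array(P)
    if len(P)==2: 
        v=P[1]-P[0];print('mid',P.mean(0),'len',np.hypot(*v),'ang',np.degrees(np.arctan2(v[1],v[0])))
    return im,info
if __name__=='__main__': low('w1',(255,105,430,235)); low('t1',(340,150,415,245)); low('top0',(340,150,415,245))
E
python3 low.py; python3 - <<'E'
from h import *
im=cv2.imread('pics/w1.png');cv2.imwrite('pics/z2.png',cv2.resize(im[105:235,255:435],None,fx=4.4,fy=4.4,interpolation=cv2.INTER_CUBIC))
E
```

```text
pin [400.34722222 161.81944444] [396 158  10   9  72] [ 0.60157075 -0.13422014  0.0345    ]
pin [304.95238095 180.25396825] [301 176   9  10  63] [ 0.48773045 -0.1940831   0.0345    ]
mid [ 0.5446506  -0.16415162] len 0.12862031995825246 ang -152.26234904399917
```

View pics/z2.png

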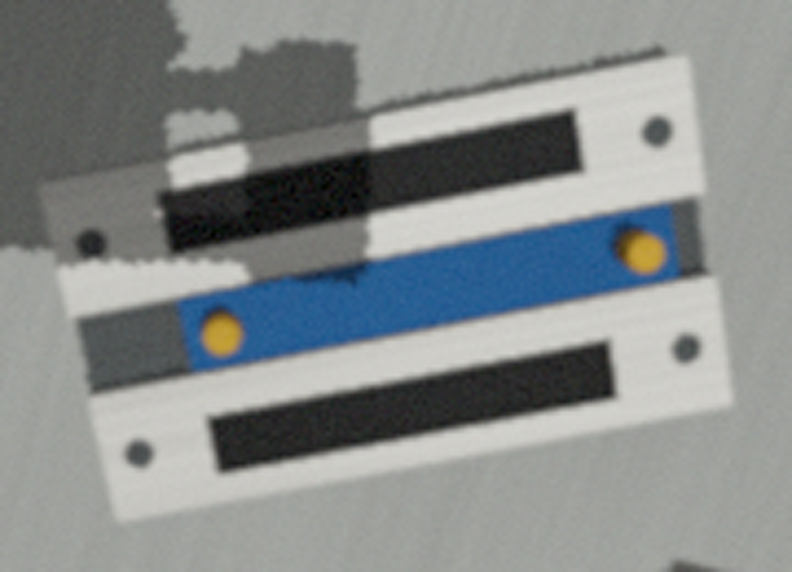

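step_arm(
  commands=[
    {"xyz": [0.041, 0.405, 0], "twist": [0, 0, -35.3]},
    {"xyz": [0.041, 0.405, 0], "twist": [0, 0, -35.3]},
    {"xyz": [0.041, 0.405, 0], "twist": [0, 0, -35.3]},
    {"xyz": [0.041, 0.405, 0], "twist": [0, 0, -35.3]},
    {"xyz": [0.041, 0.405, 0], "twist": [0, 0, -35.3]},
    {"xyz": [0.041, 0.405, 0], "twist": [0, 0, -35.3]},
    {"xyz": [0.041, 0.405, 0], "twist": [0, 0, -35.3]},
    {"xyz": [0.041, 0.405, 0], "twist": [0, 0, -35.3]},
    {"xyz": [0.041, 0.405, 0], "twist": [0, 0, -35.3]},
    {"xyz": [0.041, 0.405, 0], "twist": [0, 0, -35.3]},
    {"xyz": [0.041, 0.405, 0], "twist": [0, 0, -35.3]},
    {"xyz": [0.041, 0.405, 0], "twist": [0, 0, -35.3]},
  ],
)

```text
time: 2.2
tool_pos: [0.5443, 0.223, 0.2836]
ee_rot: [-1.572, 0.002, -0.332]
wrist_force: [-0.9, -0.0, -0.1]
width: 0.0937
```

```bash
python3 - <<'E'
from h import *
im,d,i=snap('wrist','w2'); o=robot.get_obs(); print(o['time'],o['tool_pos'],o['ee_rot']*57.3)
E
```

```text
2.25 [0.54454212 0.22108851 0.28414393] [-9.01264356e+01  6.32198941e-02 -1.91039650e+01]
```

View pics/w2.png

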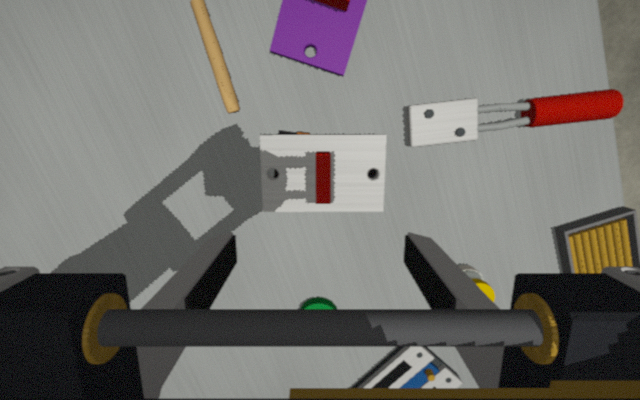

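The upper half is square to the image, with its rib at about (322,178) and holes at (273,174) and (373,174).

```bash
python3 - <<'E'
from h import *
f=np.load('pics/w2.npz');im=f['im'];d=f['d'];info={k:f[k] for k in['fx','fy','cx','cy','R','t']}
hsv=cv2.cvtColor(im,cv2.COLOR_RGB2HSV).astype(int)
print('h',dp(info,d,350,150),dp(info,d,322,178),dp(info,d,318,157))
def rect(m,z,n):
    cs,_=cv2.findContours(m.astype(np.uint8),cv2.RETR_EXTERNAL,cv2.CHAIN_APPROX_NONE);c=max(cs,key=cv2.contourArea)
    P=np.array([plane(info,u,v,z)[:2]*1000 for u,v in c[:,0]],np.float32);print(n,cv2.minAreaRect(P),cv2.boundingRect(c))
red=np.zeros(im.shape[:2],bool);red[145:210,305:340]=((hsv[...,1]>120)&((hsv[...,0]<8)|(hsv[...,0]>172)))[145:210,305:340]
rect(red,.086,'rib')
# rows across rib
print(im[180,308:338])
g=cv2.cvtColor(im,cv2.COLOR_RGB2GRAY)
for (x0,y0,x1,y1,t) in[(263,165,284,184,60),(363,165,384,184,100)]:
    s=g[y0:y1,x0:x1];print(s[::3,::2]);m=(s<t);v,u=np.nonzero(m);p=(u.mean()+x0,v.mean()+y0);print(p,m.sum(),plane(info,*p,.045))
cv2.imwrite('pics/z3.png',cv2.resize(im[120:225,250:395,::-1],None,fx=5,fy=5,interpolation=cv2.INTER_CUBIC))
E
```

```text
h [0.59038243 0.24221818 0.04561422] [0.54696815 0.22594719 0.08429739] [0.55060327 0.25091336 0.08470235]
rib ((548.3367919921875, 226.4662322998047), (59.532142639160156, 16.40029525756836), 70.82777404785156) (316, 152, 15, 51)
[[112 113 108]
 [112 113 109]
 [113 112 108]
 [113 112 110]
 [113 114 107]
 [112 114 110]
 [111 107 102]
 [104  86  79]
 [ 97  41  38]
 [101  23  12]
 [101  15  13]
 [103  20  15]
 [ 95   8   2]
 [101  25  12]
 [100  10   0]
 [ 99  21  16]
 [105  23  20]
 [100  12  16]
 [104  11   8]
 [103  23  18]
 [102  19  13]
 [101  24  18]
 [103  64  62]
 [105  95  93]
 [117 117 113]
 [144 142 139]
 [183 182 177]
 [195 196 191]
 [198 197 192]
 [198 197 193]]
[[107 107 109 107 108 108 107 107 108 105 107]
 [108 115 110  96  87  91  94 107 106 108 110]
 [105 103  91  85  86  83  29  63 105 107 108]
 [110 104  88  84  90  76  24  23  90 108 108]
 [109 108  99  83  79  70  42  71 106 111 111]
 [104 107 110 106 102  97 102 104 110 110 110]
 [106 104 107 108 105 107 108 112 109 108 109]]
(np.float64(275.51612903225805), np.float64(173.58064516129033)) 31 [0.4898813  0.24473802 0.045     ]
[[197 196 194 196 196 196 198 198 196 196 197]
 [192 195 194 183 148 121 146 179 195 195 194]
 [192 193 165  68  12  20  30  87 170 191 194]
 [196 194 133  14   3  14  37  87 158 194 195]
 [196 195 174  87  49  54  78 122 184 196 193]
 [197 197 199 191 164 165 180 194 197 197 195]
 [191 190 192 193 192 192 192 193 193 191 189]]
(np.float64(372.5731707317073), np.float64(173.4878048780488)) 82 [0.60884952 0.20390954 0.045     ]
```

View pics/z3.png

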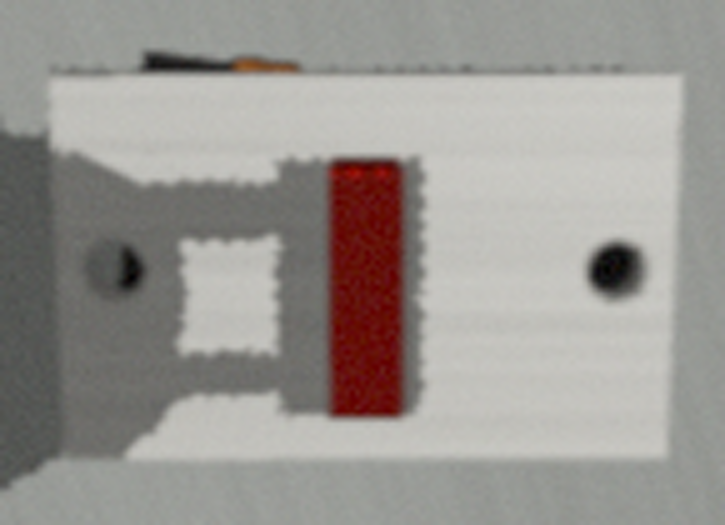

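step_arm(
  commands=[
    {"xyz": [0.003, 0.004, -0.04], "twist": [0, 0, -0.2]},
    {"xyz": [0.003, 0.004, -0.08], "twist": [0, 0, -0.2]},
    {"xyz": [0.003, 0.004, -0.12], "twist": [0, 0, -0.2]},
    {"xyz": [0.003, 0.004, -0.155], "twist": [0, 0, -0.2]},
    {"xyz": [0.003, 0.004, -0.185], "twist": [0, 0, -0.2]},
    {"xyz": [0.003, 0.004, -0.205], "twist": [0, 0, -0.2]},
    {"xyz": [0.003, 0.004, -0.215], "twist": [0, 0, -0.2]},
    {"xyz": [0.003, 0.004, -0.222], "twist": [0, 0, -0.2]},
    {"xyz": [0.003, 0.004, -0.225], "twist": [0, 0, -0.2]},
    {"xyz": [0.003, 0.004, -0.225], "twist": [0, 0, -0.2]},
    {"xyz": [0.003, 0.004, -0.225], "twist": [0, 0, -0.2]},
  ],
)

```text
time: 3.17
tool_pos: [0.5489, 0.2257, 0.0621]
ee_rot: [-1.569, -0.003, -0.336]
wrist_force: [0.6, -0.2, 0.0]
width: 0.0937
```

```bash
python3 - <<'E'
from h import *
im,d,i=snap('wrist','w3'); o=robot.get_obs(); print(o['time'],o['tool_pos'],o['ee_rot']*57.3,o['wrist_force'])
E
```

```text
3.2167 [0.54889307 0.22594847 0.06222593] [-89.89416515  -0.169671   -19.240532  ] [ 1.21184229 -1.03575591  0.78796242]
```

View pics/w3.png

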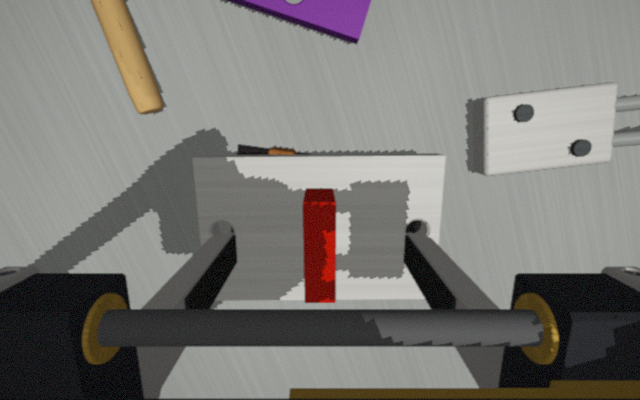

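The rib stands midway between the jaws (column 320), so I'll close on it.

step_arm(
  commands=[
    {"xyz": [0, 0, 0], "twist": [0, 0, 0]},
    {"xyz": [0, 0, 0], "twist": [0, 0, 0]},
    {"xyz": [0, 0, 0], "twist": [0, 0, 0]},
    {"xyz": [0, 0, 0], "twist": [0, 0, 0]},
    {"xyz": [0, 0, 0], "twist": [0, 0, 0]},
    {"xyz": [0, 0, 0], "twist": [0, 0, 0]},
    {"xyz": [0, 0, 0], "twist": [0, 0, 0]},
    {"xyz": [0, 0, 0], "twist": [0, 0, 0]},
    {"xyz": [0, 0, 0], "twist": [0, 0, 0]},
    {"xyz": [0, 0, 0], "twist": [0, 0, 0]},
  ],
  fingers=255,
)

```text
time: 4.05
tool_pos: [0.5476, 0.2258, 0.0601]
ee_rot: [-1.571, -0.0, -0.335]
wrist_force: [0.2, 0.3, 0.5]
width: 0.031
```

```bash
python3 - <<'E'
from h import *
o=robot.get_obs(); print(o['time'],o['tool_pos'],o['ee_rot']*57.3,o['wrist_force'],o['width'])
E
```

```text
4.05 [0.54755384 0.22583596 0.06014417] [-9.00108647e+01 -2.48679540e-04 -1.92141157e+01] [0.18710591 0.26383113 0.51789879] 0.030969258969940548
```

step_arm(
  commands=[
    {"xyz": [0, 0, 0], "twist": [0, 0, 0]},
    {"xyz": [0, 0, 0], "twist": [0, 0, 0]},
    {"xyz": [0, 0, 0], "twist": [0, 0, 0]},
    {"xyz": [0, 0, 0], "twist": [0, 0, 0]},
    {"xyz": [0, 0, 0], "twist": [0, 0, 0]},
    {"xyz": [0, 0, 0], "twist": [0, 0, 0]},
  ],
)

```text
time: 4.55
tool_pos: [0.5481, 0.2256, 0.0602]
ee_rot: [-1.571, -0.001, -0.336]
wrist_force: [2.0, -2.3, -0.8]
width: 0.0174
```

```bash
python3 - <<'E'
from h import *
im,d,i=snap('wrist','w4'); o=robot.get_obs(); print(o['time'],o['tool_pos'],o['ee_rot']*57.3,o['wrist_force'],o['width'])
E
```

```text
4.6 [0.5480511  0.22565904 0.06023292] [-9.00024493e+01 -5.94384451e-02 -1.92235662e+01] [ 2.67859584 -1.22167095 -0.78825427] 0.017432108397229622
```

View pics/w4.png

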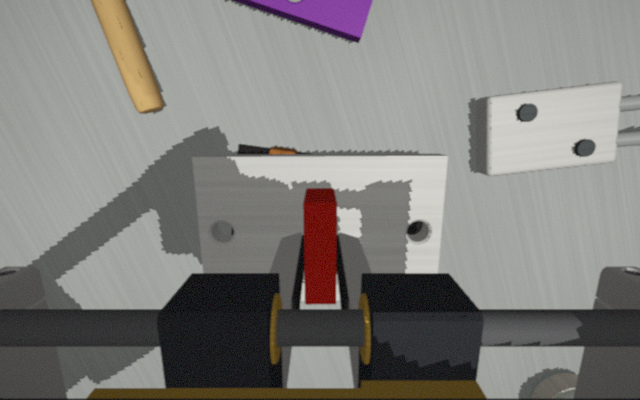

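```bash
python3 - <<'E'
from h import *
f=np.load('pics/w4.npz');im=f['im'];info={k:f[k] for k in['fx','fy','cx','cy','R','t']}
cv2.imwrite('pics/z4.png',cv2.resize(im[205:255,195:445,::-1],None,fx=3.2,fy=3.2,interpolation=cv2.INTER_CUBIC))
T=np.array([.548,.226]);a=np.radians(-19.2);ex=np.array([np.cos(a),np.sin(a)]);ey=np.array([-np.sin(a),np.cos(a)])
hsv=cv2.cvtColor(im,cv2.COLOR_RGB2HSV).astype(int)
red=(hsv[...,1]>120)&((hsv[...,0]<8)|(hsv[...,0]>172))
for v in(205,230,250,280): 
    u=np.nonzero(red[v,290:350])[0]+290;print(v,u.min(),u.max())
u=np.nonzero(red[:,320])[0];print(u.min(),u.max())
for p,z in[((222,230),.046),((419,230),.046),((193,156),.046),((446,156),.046)]:
    q=plane(info,*p,z)[:2]-T;print(p,q@ex*1000,q@ey*1000)
for p in[(304.5,203),(334.5,203),(305.5,302),(336,302)]:
    q=plane(info,*p,.086)[:2]-T;print(p,q@ex*1000,q@ey*1000)
E
```

```text
205 304 336
230 304 335
250 303 337
280 305 334
189 302
(222, 230) -64.77276077726988 -0.010378238402103543
(419, 230) 64.746923382851 -0.14864091085190942
(193, 156) -79.44390115201975 48.39098261009518
(446, 156) 78.21674231843961 48.26889067366939
(304.5, 203) -8.528003163103621 27.91778492765536
(334.5, 203) 7.17508687056154 27.902758720105837
(305.5, 302) -8.627458334756946 -29.554728138562712
(336, 302) 8.579286448256646 -29.57856637143952
```

View pics/z4.png

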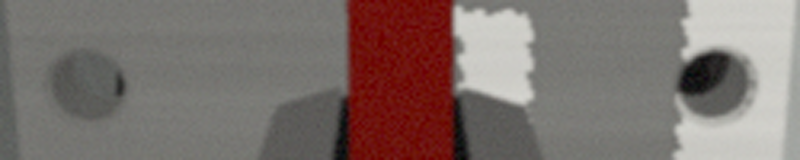

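```bash
python3 - <<'E'
from h import *
def L(n):
    f=np.load('pics/'+n+'.npz');return {k:f[k] for k in['fx','fy','cx','cy','R','t']}
def mid(i,a,b,z,n):
    A=plane(i,*a,z)[:2];B=plane(i,*b,z)[:2];v=B-A;print(n,(A+B)/2,np.hypot(*v),np.degrees(np.arctan2(v[1],v[0])))
mid(L('w1'),(305.2,180.6),(400.8,162.2),.036,'pins wrist')
t=L('top0')
s=lambda x,y:((x+.5)/3.8-.5+210,(y+.5)/3.8-.5+140)
mid(t,s(597,134),s(677,279),.036,'pins top')
mid(t,s(170,127),s(115,281),.046,'holes top')
E
```

```text
pins wrist [ 0.54504325 -0.16431016] 0.12847843137287954 27.69748088411904
pins top [ 0.54377683 -0.16644187] 0.13052270209483638 -152.30465241957495
holes top [0.5463353  0.22208368] 0.1287028586203848 161.03097605009637
```

step_arm(
  commands=[
    {"xyz": [0, 0, 0.003], "twist": [0, 0, 0]},
    {"xyz": [0, 0, 0.008], "twist": [0, 0, 0]},
    {"xyz": [0, 0, 0.018], "twist": [0, 0, 0]},
    {"xyz": [0, 0, 0.035], "twist": [0, 0, 0]},
    {"xyz": [0, 0, 0.055], "twist": [0, 0, 0]},
    {"xyz": [0, 0, 0.075], "twist": [0, 0, 0]},
    {"xyz": [0, 0, 0.09], "twist": [0, 0, 0]},
    {"xyz": [0, 0, 0.097], "twist": [0, 0, 0]},
    {"xyz": [0, 0, 0.1], "twist": [0, 0, 0]},
    {"xyz": [0, 0, 0.1], "twist": [0, 0, 0]},
    {"xyz": [0, 0, 0.1], "twist": [0, 0, 0]},
  ],
)

```text
time: 5.52
tool_pos: [0.5467, 0.2257, 0.1588]
ee_rot: [-1.572, 0.002, -0.335]
wrist_force: [-0.3, -1.2, -8.1]
width: 0.0174
```

```bash
python3 - <<'E'
from h import *
im,d,i=snap('wrist','w5'); snap('side','s5');o=robot.get_obs(); print(o['time'],o['tool_pos'],o['ee_rot']*57.3,o['wrist_force'],o['wrist_torque'],o['width'])
E
```

```text
5.6167 [0.54655548 0.22558875 0.15828918] [-90.12499551   0.16440601 -19.21304545] [ 0.80125358 -0.35019154 -8.01673772] [ 0.00967424 -0.03236795 -0.00962656] 0.017432150626942904
```

View pics/w5.png

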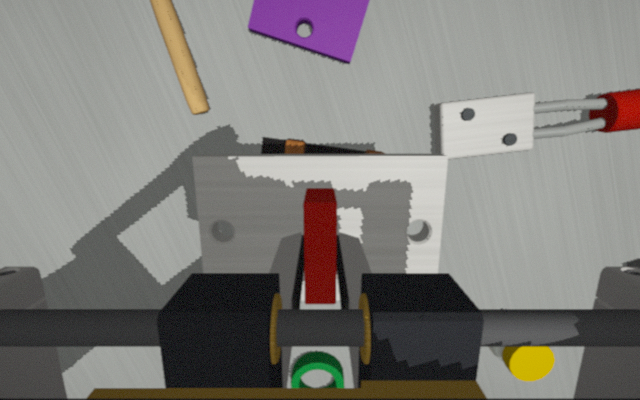

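View pics/s5.png

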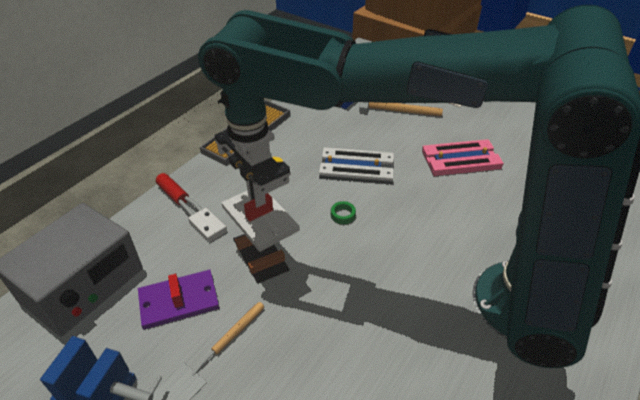

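step_arm(
  commands=[
    {"xyz": [0, -0.01, 0], "twist": [0, 0, 1]},
    {"xyz": [0, -0.03, 0], "twist": [0, 0, 3]},
    {"xyz": [0, -0.06, 0], "twist": [0, 0, 6]},
    {"xyz": [0, -0.095, 0], "twist": [0, 0, 10]},
    {"xyz": [0, -0.13, 0], "twist": [0, 0, 15]},
    {"xyz": [0, -0.165, 0], "twist": [0, 0, 20]},
    {"xyz": [0, -0.2, 0], "twist": [0, 0, 25]},
    {"xyz": [0, -0.235, 0], "twist": [0, 0, 30]},
    {"xyz": [0, -0.27, 0], "twist": [0, 0, 35]},
    {"xyz": [0, -0.305, 0], "twist": [0, 0, 40]},
    {"xyz": [-0.002, -0.335, 0], "twist": [0, 0, 43]},
    {"xyz": [-0.003, -0.36, 0], "twist": [0, 0, 45]},
  ],
)

```text
time: 6.62
tool_pos: [0.5434, -0.1366, 0.1589]
ee_rot: [-1.57, 0.002, 0.451]
wrist_force: [-0.1, 0.1, -7.4]
width: 0.0171
```

step_arm(
  commands=[
    {"xyz": [0, -0.015, -0.005], "twist": [0, 0, 1]},
    {"xyz": [0, -0.025, -0.02], "twist": [0, 0, 1.9]},
    {"xyz": [0, -0.03, -0.035], "twist": [0, 0, 1.9]},
    {"xyz": [0, -0.03, -0.05], "twist": [0, 0, 1.9]},
    {"xyz": [0, -0.03, -0.06], "twist": [0, 0, 1.9]},
    {"xyz": [0, -0.03, -0.067], "twist": [0, 0, 1.9]},
    {"xyz": [0, -0.03, -0.07], "twist": [0, 0, 1.9]},
    {"xyz": [0, -0.03, -0.07], "twist": [0, 0, 1.9]},
    {"xyz": [0, -0.03, -0.07], "twist": [0, 0, 1.9]},
  ],
)

```text
time: 7.37
tool_pos: [0.545, -0.164, 0.0908]
ee_rot: [-1.572, -0.001, 0.484]
wrist_force: [-0.1, 1.0, -7.9]
width: 0.0173
```

```bash
python3 - <<'E'
from h import *
for k in range(2):
    im,d,i=snap('wrist','w6');o=robot.get_obs(); print(o['time'],o['tool_pos'],o['ee_rot']*57.3,o['wrist_force'],o['wrist_torque'],o['width'])
snap('side','s6')
im=cv2.imread('pics/s6.png');cv2.imwrite('pics/z6.png',cv2.resize(im[100:230,270:430],None,fx=4.6,fy=4.6,interpolation=cv2.INTER_CUBIC))
E
```

```text
7.4167 [ 0.54532657 -0.16414553  0.09131899] [-9.00978649e+01 -7.96302399e-02  2.77183274e+01] [ 0.8310975  -1.10201019 -6.92507299] [ 0.00678749 -0.1423795  -0.01588567] 0.01705875408970592
7.4667 [ 0.54542905 -0.16423852  0.09154349] [-90.11775466  -0.09493499  27.71377086] [-0.03043245  1.12259512 -6.56957761] [-0.011319   -0.12926924  0.03306998] 0.017662400516584822
```

View pics/w6.png

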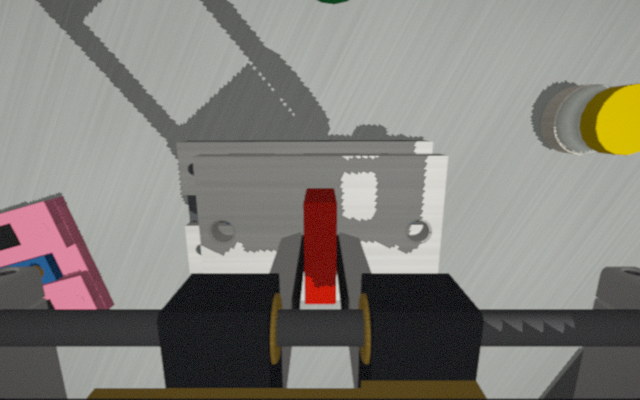

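View pics/z6.png

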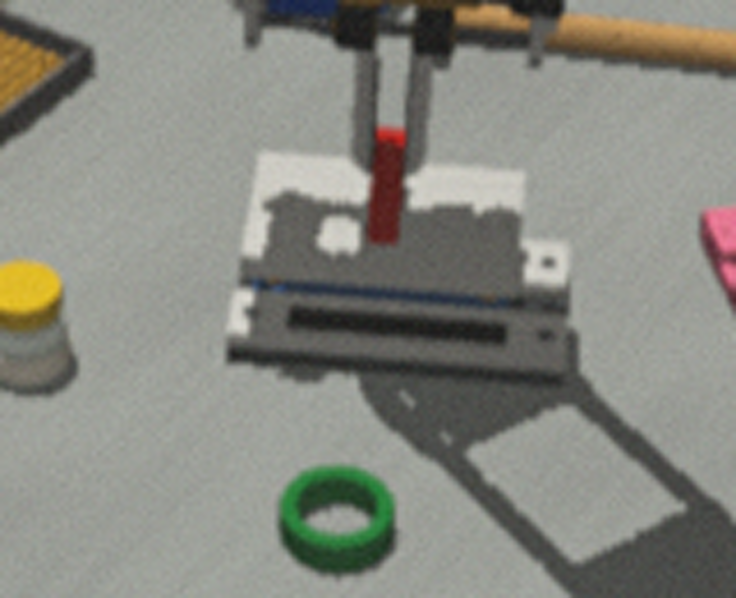

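Still level and aligned: the plate sits centred over the groove and the pin tops show just below its edge. I'll lower gently and watch the force.

step_arm(
  commands=[
    {"xyz": [0, 0, -0.006], "twist": [0, 0, 0]},
    {"xyz": [0, 0, -0.012], "twist": [0, 0, 0]},
    {"xyz": [0, 0, -0.017], "twist": [0, 0, 0]},
    {"xyz": [0, 0, -0.02], "twist": [0, 0, 0]},
    {"xyz": [0, 0, -0.022], "twist": [0, 0, 0]},
    {"xyz": [0, 0, -0.023], "twist": [0, 0, 0]},
    {"xyz": [0, 0, -0.024], "twist": [0, 0, 0]},
    {"xyz": [0, 0, -0.025], "twist": [0, 0, 0]},
    {"xyz": [0, 0, -0.025], "twist": [0, 0, 0]},
  ],
)

```text
time: 8.27
tool_pos: [0.5446, -0.1642, 0.0652]
ee_rot: [-1.571, -0.0, 0.483]
wrist_force: [-0.1, 0.7, -7.9]
width: 0.0174
```

```bash
cat > ob.py <<'E'
from h import *
for k in range(1):
    o=robot.get_obs(); print(o['time'],o['tool_pos'],o['ee_rot']*57.3,o['wrist_force'],o['wrist_torque'],o['width'])
E
python3 ob.py
```

```text
8.2667 [ 0.54460434 -0.16418219  0.0651813 ] [-9.00093248e+01 -5.36949451e-03  2.76873297e+01] [-0.10344541  0.67430233 -7.93077108] [ 0.01017692 -0.01555428 -0.03565429] 0.01737173218766861
```

step_arm(
  commands=[
    {"xyz": [0, 0, -0.0005], "twist": [0, 0, 0]},
    {"xyz": [0, 0, -0.001], "twist": [0, 0, 0]},
    {"xyz": [0, 0, -0.0015], "twist": [0, 0, 0]},
    {"xyz": [0, 0, -0.002], "twist": [0, 0, 0]},
    {"xyz": [0, 0, -0.002], "twist": [0, 0, 0]},
  ],
)

```text
time: 8.68
tool_pos: [0.5445, -0.1641, 0.0631]
ee_rot: [-1.571, 0.0, 0.483]
wrist_force: [-0.2, -0.7, -7.8]
width: 0.0176
```

```bash
python3 ob.py
```

```text
8.6833 [ 0.54451482 -0.16412183  0.06310298] [-9.00005484e+01  9.07396901e-04  2.76894075e+01] [-0.18222641 -0.69025516 -7.75330679] [ 0.02617757 -0.09316732 -0.01406302] 0.017553573217273615
```

step_arm(
  commands=[
    {"xyz": [0, 0, -0.0005], "twist": [0, 0, 0]},
    {"xyz": [0, 0, -0.001], "twist": [0, 0, 0]},
    {"xyz": [0, 0, -0.0015], "twist": [0, 0, 0]},
    {"xyz": [0, 0, -0.002], "twist": [0, 0, 0]},
    {"xyz": [0, 0, -0.0025], "twist": [0, 0, 0]},
    {"xyz": [0, 0, -0.003], "twist": [0, 0, 0]},
    {"xyz": [0, 0, -0.003], "twist": [0, 0, 0]},
  ],
)

```text
time: 9.27
tool_pos: [0.5445, -0.1641, 0.06]
ee_rot: [-1.571, 0.0, 0.483]
wrist_force: [0.0, -0.1, -8.4]
width: 0.0172
```

```bash
python3 ob.py
```

```text
9.2667 [ 0.54448657 -0.16410632  0.06002263] [-8.99934062e+01  5.01336825e-03  2.76882346e+01] [ 2.64686024e-03 -1.04417948e-01 -8.42487754e+00] [ 0.02304937 -0.06648246 -0.02885824] 0.01723697310150843
```

There's no contact force 6 mm below the pin tops, so the pins are in the holes. I'll carry on down to the lands.

step_arm(
  commands=[
    {"xyz": [0, 0, -0.0008], "twist": [0, 0, 0]},
    {"xyz": [0, 0, -0.0016], "twist": [0, 0, 0]},
    {"xyz": [0, 0, -0.0024], "twist": [0, 0, 0]},
    {"xyz": [0, 0, -0.0032], "twist": [0, 0, 0]},
    {"xyz": [0, 0, -0.004], "twist": [0, 0, 0]},
    {"xyz": [0, 0, -0.0048], "twist": [0, 0, 0]},
    {"xyz": [0, 0, -0.0055], "twist": [0, 0, 0]},
    {"xyz": [0, 0, -0.006], "twist": [0, 0, 0]},
    {"xyz": [0, 0, -0.006], "twist": [0, 0, 0]},
  ],
)

```text
time: 10.02
tool_pos: [0.5445, -0.1641, 0.054]
ee_rot: [-1.571, 0.0, 0.483]
wrist_force: [0.9, -0.4, -8.4]
width: 0.0176
```

```bash
python3 ob.py
```

```text
10.0167 [ 0.54446865 -0.16409838  0.05402536] [-8.99938280e+01  6.80744930e-03  2.76878453e+01] [ 0.88613718 -0.35244221 -8.44133389] [ 0.01303775 -0.05194426 -0.01534073] 0.01759998041623835
```

step_arm(
  commands=[
    {"xyz": [0, 0, -0.0004], "twist": [0, 0, 0]},
    {"xyz": [0, 0, -0.0008], "twist": [0, 0, 0]},
    {"xyz": [0, 0, -0.0012], "twist": [0, 0, 0]},
    {"xyz": [0, 0, -0.0015], "twist": [0, 0, 0]},
    {"xyz": [0, 0, -0.0015], "twist": [0, 0, 0]},
  ],
)

```text
time: 10.43
tool_pos: [0.5445, -0.1641, 0.0526]
ee_rot: [-1.571, -0.0, 0.483]
wrist_force: [0.3, 0.4, -7.5]
width: 0.0172
```

```bash
python3 ob.py
```

```text
10.4333 [ 0.54453375 -0.16411493  0.05261922] [-9.00009508e+01 -2.24057019e-04  2.76903759e+01] [ 0.28655982  0.36768298 -7.47111001] [-0.01783516 -0.08211774  0.02242796] 0.017174623219785617
```

step_arm(
  commands=[
    {"xyz": [0, 0, -0.0003], "twist": [0, 0, 0]},
    {"xyz": [0, 0, -0.0006], "twist": [0, 0, 0]},
    {"xyz": [0, 0, -0.0006], "twist": [0, 0, 0]},
  ],
)

```text
time: 10.68
tool_pos: [0.5446, -0.1641, 0.0523]
ee_rot: [-1.571, -0.0, 0.483]
wrist_force: [0.1, 0.6, -7.1]
width: 0.0174
```

```bash
python3 ob.py
```

```text
10.6833 [ 0.54463199 -0.16414081  0.05225959] [-9.00116906e+01 -1.25383179e-02  2.76873132e+01] [ 0.07919824  0.58383169 -7.10141026] [ 0.05440592 -0.07931269 -0.00322509] 0.017398300350152513
```

step_arm(
  commands=[
    {"xyz": [0, 0, -0.0003], "twist": [0, 0, 0]},
    {"xyz": [0, 0, -0.0006], "twist": [0, 0, 0]},
    {"xyz": [0, 0, -0.0006], "twist": [0, 0, 0]},
  ],
)

```text
time: 10.93
tool_pos: [0.5447, -0.1641, 0.0522]
ee_rot: [-1.571, -0.0, 0.483]
wrist_force: [-1.7, 0.6, -2.7]
width: 0.0175
```

```bash
python3 ob.py
```

```text
10.9333 [ 0.5446526  -0.16413764  0.05220964] [-9.00216546e+01 -1.96184942e-02  2.76927553e+01] [-1.72985394  0.55218488 -2.73695047] [ 0.17370786  0.29699389 -0.01613208] 0.01747838680361493
```

Contact with the lands at the expected height (0.0522, with flush nominally 0.052). A little more to take up the weight, then release.

step_arm(
  commands=[
    {"xyz": [0, 0, -0.0003], "twist": [0, 0, 0]},
    {"xyz": [0, 0, -0.0006], "twist": [0, 0, 0]},
    {"xyz": [0, 0, -0.0006], "twist": [0, 0, 0]},
  ],
)

```text
time: 11.18
tool_pos: [0.5447, -0.1641, 0.0522]
ee_rot: [-1.571, -0.001, 0.483]
wrist_force: [-4.0, 1.7, 2.7]
width: 0.0175
```

```bash
python3 ob.py; python3 - <<'E'
from h import *
snap('wrist','w7');snap('side','s7')
im=cv2.imread('pics/s7.png');cv2.imwrite('pics/z7.png',cv2.resize(im[100:230,270:430],None,fx=4.6,fy=4.6,interpolation=cv2.INTER_CUBIC))
E
```

```text
11.1833 [ 0.54467672 -0.16413242  0.05220248] [-9.00369158e+01 -2.86896571e-02  2.76946145e+01] [-4.04292363  1.65569345  2.65149034] [ 0.28368831  0.73047516 -0.0170041 ] 0.01751638061742664
```

View pics/w7.png

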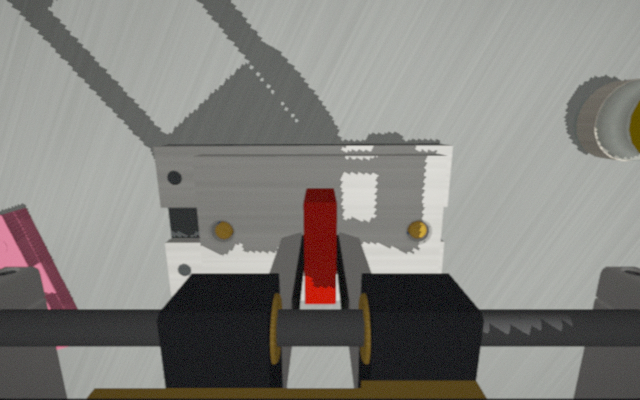

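View pics/z7.png

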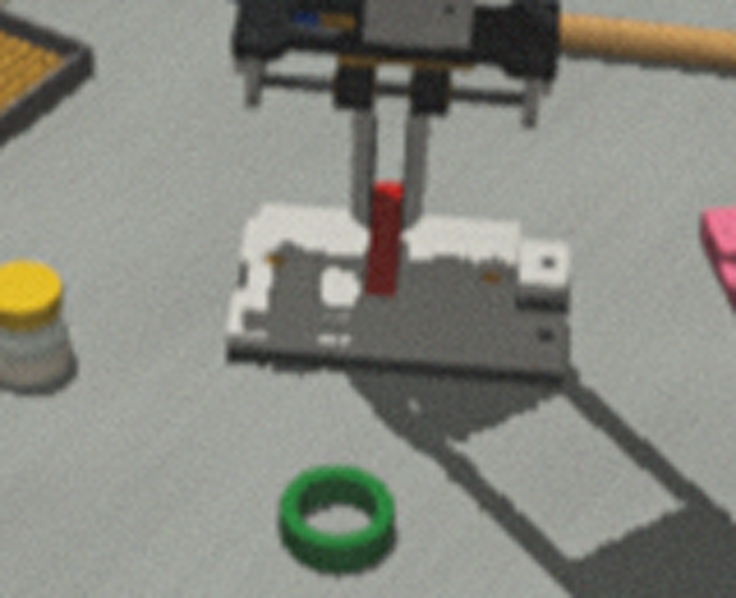

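Brass pins show in both holes and the net force is about 3 N. Releasing.

step_arm(
  commands=[
    {"xyz": [0, 0, 0], "twist": [0, 0, 0]},
    {"xyz": [0, 0, 0], "twist": [0, 0, 0]},
    {"xyz": [0, 0, 0], "twist": [0, 0, 0]},
    {"xyz": [0, 0, 0], "twist": [0, 0, 0]},
    {"xyz": [0, 0, 0], "twist": [0, 0, 0]},
    {"xyz": [0, 0, 0], "twist": [0, 0, 0]},
    {"xyz": [0, 0, 0], "twist": [0, 0, 0]},
    {"xyz": [0, 0, 0], "twist": [0, 0, 0]},
    {"xyz": [0, 0, 0], "twist": [0, 0, 0]},
    {"xyz": [0, 0, 0], "twist": [0, 0, 0]},
    {"xyz": [0, 0, 0], "twist": [0, 0, 0]},
    {"xyz": [0, 0, 0], "twist": [0, 0, 0]},
  ],
  fingers=110,
)

```text
time: 12.28
tool_pos: [0.5446, -0.1642, 0.0509]
ee_rot: [-1.571, -0.0, 0.483]
wrist_force: [0.1, 0.6, -0.0]
width: 0.0538
```

```bash
python3 ob.py
```

```text
12.2833 [ 0.54460813 -0.16416221  0.05092894] [-9.00120520e+01 -8.73525282e-03  2.76886192e+01] [ 0.05415414  0.59142926 -0.04616697] [-0.04028796 -0.08977548  0.00318474] 0.053771712338818924
```

step_arm(
  commands=[
    {"xyz": [0, 0, 0.005], "twist": [0, 0, 0]},
    {"xyz": [0, 0, 0.02], "twist": [0, 0, 0]},
    {"xyz": [0, 0, 0.045], "twist": [0, 0, 0]},
    {"xyz": [0, 0, 0.075], "twist": [0, 0, 0]},
    {"xyz": [0, 0, 0.11], "twist": [0, 0, 0]},
    {"xyz": [0, 0, 0.145], "twist": [0, 0, 0]},
    {"xyz": [0, 0, 0.18], "twist": [0, 0, 0]},
    {"xyz": [0, 0, 0.205], "twist": [0, 0, 0]},
    {"xyz": [0, 0, 0.22], "twist": [0, 0, 0]},
    {"xyz": [0, 0, 0.22], "twist": [0, 0, 0]},
    {"xyz": [0, 0, 0.22], "twist": [0, 0, 0]},
  ],
)

```text
time: 13.2
tool_pos: [0.5449, -0.1643, 0.2719]
ee_rot: [-1.573, -0.002, 0.483]
wrist_force: [-0.2, -0.7, -1.1]
width: 0.0533
```

```bash
python3 ob.py; python3 - <<'E'
from h import *
im,d,i=snap('wrist','w8');snap('side','s8')
cv2.imwrite('pics/z8.png',cv2.resize(im[100:260,230:430,::-1],None,fx=3.7,fy=3.7,interpolation=cv2.INTER_CUBIC))
s=cv2.imread('pics/s8.png');cv2.imwrite('pics/z9.png',cv2.resize(s[100:230,250:430],None,fx=4.4,fy=4.4,interpolation=cv2.INTER_CUBIC))
hs=cv2.cvtColor(im,cv2.COLOR_RGB2HSV)
P=[]
for v in range(120,240,2):
    for u in range(240,430,2):
        if im[v,u].min()>90 and d[v,u]>0:
            p=dp(i,d,u,v)
            if .03<p[2]<.05:P.append(p)
P=np.array(P);A=np.c_[P[:,:2]-P[:,:2].mean(0),np.ones(len(P))];c=np.linalg.lstsq(A,P[:,2],rcond=None)[0];print(len(P),'tilt deg',np.degrees(c[:2]),'z',c[2])
E
```

```text
13.2 [ 0.54493149 -0.16425924  0.271912  ] [-9.01093098e+01 -9.00300217e-02  2.76909695e+01] [-0.18712412 -0.6701653  -1.06789044] [-0.05087934 -0.0641201  -0.01550949] 0.05330317407390445
2153 tilt deg [0.03068931 0.06342941] z 0.0371113023568944
```

View pics/z8.png

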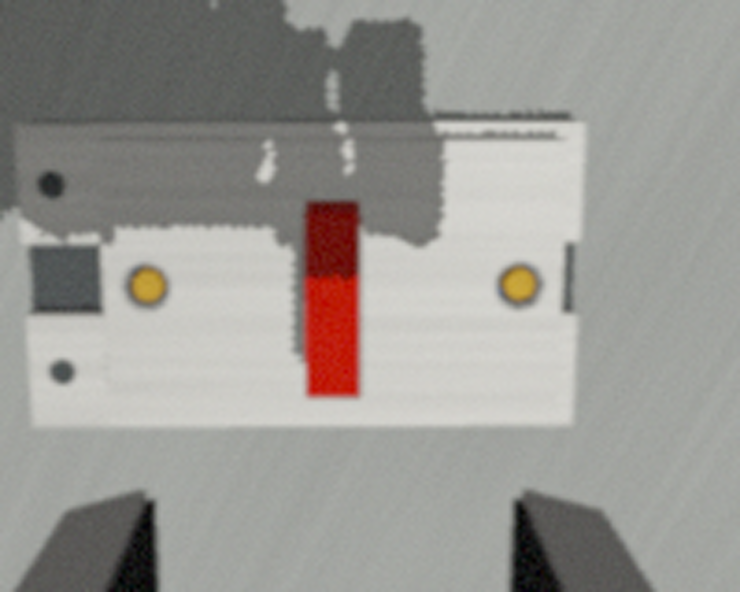

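View pics/z9.png

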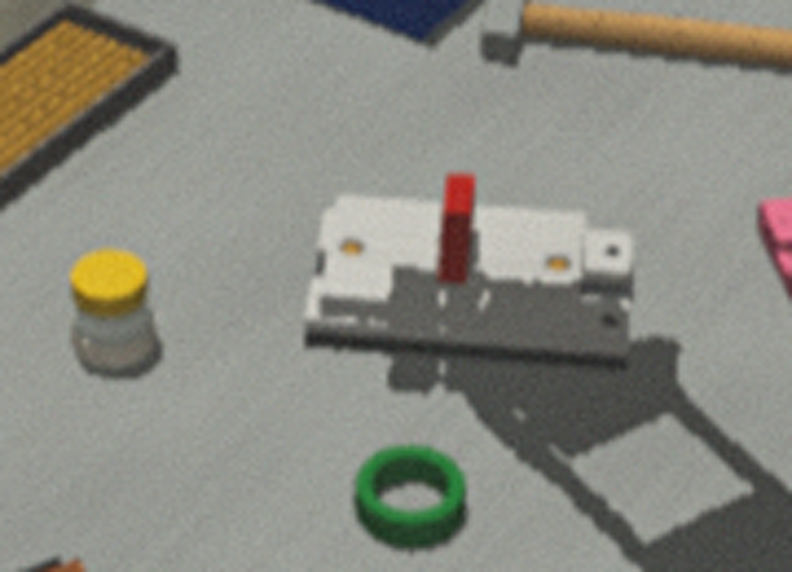

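The pins are centred in both holes, the plate is level (tilt under 0.1°, top at about 0.037 m), and the jar and tape haven't moved.

```bash
python3 -c "
from bench import robot
print(robot.close_job())"
```

```text
the job is handed in; nothing more can be done
None
```

The mould is closed and the job handed in at about 13.3 s of the 58 s allowed. I gripped the upper half by its red rib, lowered it over the two brass pins found with the wrist and top cameras, and let go once it rested on the lands.

**Force:** no contact with the pins showed on the way down. The lands took the weight with the TCP at 0.0522 m, where 0.052 m would be flush. At release the wrist read 2.7 N upward, meaning the lands carried about 11 N, far below 60 N.

**Last checks:**
- **Seating:** both pins are centred in their holes. The plate's tilt is under 0.1°, and its top measures 0.037 m against an expected 0.038 m, within the camera error.
- **Gripper:** it is open and well clear, touching nothing.
- **Jar and tape:** both look undisturbed in the pictures; I didn't measure their positions again.

**Disagreement:** the top camera placed the parts 2 to 4 mm away from the wrist camera's result, more than its stated 2 mm. I used the wrist camera's position, and the seating bore it out.

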